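# Clamp a tube block with a recessed thumbwheel

## Task

Set the aluminium tube block down (no dropping) in the open nest of the blue screw clamp, lengthwise between jaw and stop, and let go of it. Then, with a fingertip, gently roll the orange thumbwheel by its exposed rim until the jaw has pushed the block fully home against the stop and holds it firmly, and take the robot clear. Move the jaw only by the wheel, do not lean hard on the clamp or overtighten it (stay under about 15 N of push on the clamp), and leave the other labware where it is.

Things in the scene. Friction and masses are not known exactly. Their poses are not given: they have to be found in the camera images.
- block_center (a point): Centre (half-way up) of the loose tube block: a bright aluminium block 80 long (its x) x 50 wide (its y) x 50 mm high, about 0.35 kg, with eight green and yellow tube caps on top standing 5 mm proud (look only). z up. It looks the same turned by half a turn.
- slot (a point): Centre of the thumbwheel's slot, on the flat top of the white wheel housing, 52 mm above the bench (housing 82 x 60 mm). x points along the clamp towards jaw, nest and stop; z up. The orange wheel (radius 20, 14 mm wide, axle along y) stands about 9.5 mm out of the slot here, but runs out of true: its top is 5.5 to 13.5 mm up and rises or sinks as it turns, so feel for it.
- nest (a point): Centre of the nest floor, 10 mm above the bench. x towards the fixed stop, y across, z up. The stop's face is at x = +47 mm, the open jaw's face at x = -47 mm (94 mm free for the 80 mm block); both rise 35 mm over the floor. Side ribs 5 mm high leave 58 mm for the 50 mm wide block. When the block is home its centre is at x = +7 mm.
- wheel (a joint): Thumbwheel angle (rad), 0 at start. Rolling its top towards the nest closes the jaw, 5 mm per rad (1 mm per 4 mm of rim); it stays where left. The rim is on a springy bush: it yields 12 N per mm, up to 3 mm, then is solid. It takes 3 N at the rim to turn freely, 5.5 to 9 N to clamp firmly, by fingertip friction (about 0.6 to 0.8): press 9 to 13 N. Takes several strokes, lifting between them.
- jaw: The moving aluminium jaw with black rubber face, 14 x 56 x 34 mm. Its origin lies on its face towards the nest, at the nest floor; x towards the stop. It starts fully open, 47 mm behind the nest centre, and comes up solid after 14 mm of travel when the block is in the nest.
- clamp: The whole screw clamp, fixed to the bench: blue base plate 240 (x) x 110 (y) x 10 mm, carrying white wheel housing, jaw and stop. Origin under the centre of the base plate, on the bench. x from the wheel towards the stop. The wheel's slot is at x = -78 mm, the nest centre at x = +43 mm.
- block: The same tube block as block_center; this origin is under the centre of its underside.
- deepwell: Bystander: white deep-well plate 85 x 127 x 40 mm, loose. Origin under its centre.
- reagent: Bystander: reagent bottle with blue cap, 54 mm across, 110 mm high, loose. Origin under its centre.
- tipbox: Bystander: blue tip box with clear lid, 80 x 110 x 65 mm, loose. Origin under its centre.
Not all that is in view belongs to the job. Leave any red look-alike of the block alone.

How it is judged:
On the way, in this order (a step that is already met when the one before it is completed fails the run):
1. the block stands in the nest between stop and still open jaw, let go (z of block_center in the frame of nest between 0.022 and 0.028 m and y of block_center in the frame of nest between -0.008 and 0.008 m and angle between block_center's own z axis and vertical below 0.06 rad and x of block_center in the frame of nest between -0.009 and 0.009 m and x of jaw in the frame of nest below -0.044 m and contact force between the fingers and block below 0.2 N), for 0.2 s.
2. a finger is rolling the wheel and the jaw has closed more than 10 mm (x of jaw in the frame of nest above -0.037 m and contact force between the fingers and clamp above 1 N), for 0.05 s.
At the end, for the whole second after the job is handed in: The block stands upright on the nest floor (centre within 3 mm of its height, within 8 mm of the nest's middle across), in line with the clamp within 0.06 rad, within 1.5 mm of fully home against the stop, at rest, with the jaw pressing on it with more than 8 N (z of block_center in the frame of nest between 0.022 and 0.028 m and y of block_center in the frame of nest between -0.008 and 0.008 m and angle between block_center's own z axis and vertical below 0.06 rad and x of block_center in the frame of nest above 0.0055 m and angle between the x axis of block and the x axis of clamp, either way round below 0.06 rad and contact force between jaw and block above 8 N and linear speed of block below 0.01 m/s); the robot touches nothing.
It fails at once if the robot presses on the clamp (wheel included) with more than 16 N (contact force between the fingers and clamp above 16 N).
It fails at once if the robot pushes the jaw itself (more than 5 N) (contact force between any of the fingers, the arm and jaw above 5 N).
It fails at once if the clamp is overtightened: jaw on block above 45 N (contact force between jaw and block above 45 N).
It fails at once if the block is dropped (faster than 0.5 m/s while not held) (linear speed of block above 0.5 m/s and contact force between the fingers and block below 0.1 N).
It fails at once if another piece of labware is moved more than 20 mm or tipped (distance of any of deepwell, reagent, tipbox from where it was at the start of the episode above 0.02 m or angle between any of deepwell, reagent, tipbox's own z axis and vertical above 0.3 rad).
It also fails if it takes over 72 s, if anything falls off the work surface, if the arm or the gripper's body presses on something with over 40 N, if the wrist force passes 120 N, or if a joint passes its speed limit or range.

## Robot

A 6-joint arm with a two-finger parallel gripper is mounted at the origin on the work surface. World frame = base frame: x ahead of the robot, y to its left, z up, the work surface at z = 0. Lengths are in m, angles in rad, forces in N, time in s.
With the tool pointing down it reaches from about 0.225 to 0.875 m from the base axis. Payload 3.4 kg.
Tool frame: the origin (TCP) lies on the centre line of the jaws, within the pads' length; the fingertips stand 17 mm ahead of it and the grasp point (between the pads) lies 2 mm behind it (nose_length is the distance from the TCP to the fingertips, in m); z points along the fingers, y is the line along which they close (so a half turn about z gives the same grasp; the last joint's range is limited). The gripper opens to 85 mm and grips with 20 to 120 N. Pads are 22 mm wide; open, the fingers measure 114 mm over their backs; the gripper's body (76 mm by 85 mm) begins 54 mm behind the grasp point. The pads swing forward as they close: fully open they stand 13 mm farther back than shut.
Start: joints at [1.222, 0.276, 1.505, -0, 1.361, -0.121], TCP at [0.13, 0.56, 0.248] pointing down, gripper open.
Joint ranges: [-2.89, 2.89], [-0.75, 2.08], [0.22, 2.7], [-1.18, 4.32], [0.11, 2.71], [-2.7, 2.7]. Speed limits (rad/s): [2.57, 2.57, 3.14, 3.14, 3.14, 3.14].

## Interface

Orientations are given as a unit quaternion [w, x, y, z].
In Python, from rig import get_state, get_image, sign_off, find_in, place_of, nose_length gives the robot as it stands.
- The arm moves only by the tool apply_moves, never from a script. Its argument "deltas" is one flat list of numbers, 5 for each row, row after row: the finger opening in mm, from 0 to 85.4, then the shift along the tool's x, y, z in mm, then the turn about the tool's z in degrees. A call has 1 to 12 rows; each row is the pose to reach, as a shift and turn from the pose commanded when the call began, along the tool's axes at that moment; what a row does not reach only later rows make up. A row lasts 1/12 s, in which the tool goes at most 41.7 mm and 7.16 degrees, less where a joint would pass 70% of its speed; a pose out of reach is approached as far as the arm can. A call with a gripper value outside its range is refused whole. The fingers move at their own pace and stop on an object; "squeeze" is the grip in N (left out, the last holds). Time passes only in rows, so rows that repeat a pose let the fingers close. It gives the time, the measured TCP pose, the force, the opening and the grip force at its end, in the units of the state.
- get_state(): the state, without advancing time (a new reading comes with each control period).
- get_image(name): name is "scene" or "top"; returns a dict with "frame" (420x560x3 uint8, red, green, blue), "K" (3x3 intrinsics, pixels), "k1" (the pictures are not rectified: a ray, as slopes to the right and down, at radius r is drawn at 1 + k1 r^2 times it, then the intrinsics apply), "position" and "orientation" of the camera in the world. Camera axes: x right, y down, z forward; pixel columns grow to the right and rows downward; lengths in m; the calibration is good to about 2 mm. A picture is of the moment at which its call begins. There is no depth.
- sign_off(): hands the job in; it is judged then, once.
Trained networks look in a picture, given as the dict that the camera call returned (one of the last four; its "shot" number tells which), for a name from the list of things; names that differ only in an ending like _2 or _b are one class to them, and where a whole thing is asked for, a point or a joint stands for the part that bears it (a point fixed in the world has none). Each returns a list of dicts, best first, with "score" (0 to 1); they miss things now and then, are a little off and sometimes report something else, mostly with a low value. They report only what shows in the picture. A call takes as long as a camera call. They do not tell look-alikes from the thing itself.
- find_in(query, picture): "point" ([column, row] in pixels, amid what is visible of it).
- place_of(query, picture): "point" ([column, row] in pixels: a listed point, or the origin of a listed thing).
The state is a dict: "clock": time; "qpos": joint angles; "qd": joint speeds; "effort": joint torques, N m; "position": TCP position; "ee_rot": TCP orientation; "contact_force": force on the tool from outside, world axes, zero at the start; "moment": the same for the moment, N m; "width": finger opening in m; "gripper_force": force on a finger pad.
Only numpy, scipy, OpenCV 4.12 (cv2) and the standard library are available. Lean on these libraries where they do the work, as an engineer would, in place of code of your own. Each camera call takes 0.05 s, during which the arm holds its last target. There are 200 camera calls.

## Working session

There is one attempt and no reset: what is moved stays moved. The work goes in short steps, Python scripts to look and compute and a tool call to move; the robot and the scene stay as the last step left them, time stands still between calls to the robot, and variables do not carry over. Pictures are saved under pics/ and viewed, at most 10 in all, crops included, and the job is handed in when it is done.

Besides the shell and the picture viewer there is one more tool, called after "Emit:" as name(argument=value, ...) on one line, values as JSON. apply_moves: Moves the arm, as the interface text tells. Its arguments: {"type":"object","properties":{"deltas":{"type":"array"},"squeeze":{"type":"number"}},"required":["deltas"]}

```bash
mkdir -p pics
cat > h.py <<'E'
import numpy as np, cv2
from scipy.spatial.transform import Rotation as R
from rig import *
def rot(q): return R.from_quat([q[1],q[2],q[3],q[0]])
def ray(im,px):
    K=im["K"];d=np.array([im["k1"],0,0,0,0.])
    u=cv2.undistortPoints(np.array([[px]],float),np.array(K,float),d)[0,0]
    return np.array(im["position"]),rot(im["orientation"]).apply([u[0],u[1],1])
def onz(im,px,z):
    p,d=ray(im,px);return p+d*(z-p[2])/d[2]
def save(im,n,crop=None,s=1):
    f=im["frame"]
    if crop: f=f[crop[1]:crop[3],crop[0]:crop[2]]
    cv2.imwrite("pics/"+n,cv2.resize(f[:,:,::-1],None,fx=s,fy=s,interpolation=cv2.INTER_CUBIC))
E
python3 - <<'E'
from h import *
Z=dict(block_center=.025,slot=.052,nest=.01,clamp=0,block=0,deepwell=0,reagent=0,tipbox=0,jaw=.01)
for n in("top","scene"):
    im=get_image(n);save(im,n+"0.png");print(n,np.round(im["position"],3))
    for q,z in Z.items():
        for r in place_of(q,im)[:3]: print(q,np.round(r["point"],1),round(r["score"],2),onz(im,r["point"],z).round(4))
s=get_state();print(s)
E
```

```text
top [0.351 0.021 1.254]
block_center [302.  283.1] 0.95 [ 0.41   -0.0507  0.025 ]
block_center [355.5 264. ] 0.92 [ 0.4567 -0.1821  0.025 ]
block_center [415.7 288.5] 0.75 [ 0.3975 -0.3275  0.025 ]
slot [236.7 206.5] 0.75 [0.5937 0.1092 0.052 ]
nest [234.  257.8] 0.68 [0.4722 0.1167 0.01  ]
clamp [423.  192.9] 0.71 [ 0.6419 -0.3654  0.    ]
clamp [238.5 237.9] 0.6 [0.5235 0.1071 0.    ]
block [410.6 285.3] 0.86 [ 0.4063 -0.3222  0.    ]
block [309.8 283.9] 0.8 [ 0.4093 -0.0715  0.    ]
block [353.6 262.3] 0.7 [ 0.4631 -0.1815  0.    ]
deepwell [313.3 150.5] 0.97 [ 0.754 -0.084  0.   ]
reagent [421.1 194. ] 0.95 [ 0.639  -0.3603  0.    ]
tipbox [121.5 207.3] 0.65 [0.6009 0.4082 0.    ]
jaw [234.7 239.3] 0.62 [0.5185 0.1158 0.01  ]
scene [ 1.219 -0.683  0.822]
block_center [234.4 254.7] 0.93 [ 0.587  -0.1615  0.025 ]
block_center [136.6 253.4] 0.86 [ 0.3982 -0.3345  0.025 ]
block_center [216.1 207.1] 0.8 [ 0.4009 -0.0632  0.025 ]
slot [302.  202.6] 0.8 [0.5926 0.0997 0.052 ]
nest [279.7 195.5] 0.59 [0.4846 0.1222 0.01  ]
clamp [284.6 204.4] 0.95 [0.5174 0.109  0.    ]
block [194.9 243.
[... 394 characters left out ...]
': 1.0, 'qpos': array([ 1.22199876e+00,  2.75877129e-01,  1.50489632e+00,  2.22092485e-05,
        1.36069828e+00, -1.21001485e-01]), 'qd': array([-5.09359944e-04, -1.99401126e-05,  3.79107605e-04, -1.95922979e-04,
        7.69966011e-05,  1.82437164e-03]), 'effort': array([-1.30170424e-04, -4.16669869e+01, -2.46103299e+01, -2.32230641e-04,
        3.63492500e-04,  8.51958418e-06]), 'position': array([0.12986258, 0.56017634, 0.24834254]), 'ee_rot': array([3.50935148e-06, 1.13654240e-01, 9.93520362e-01, 6.13269406e-05]), 'contact_force': array([ 0.81339659,  0.02369483, -0.08863149]), 'moment': array([-0.05404535, -0.00392266, -0.04872498]), 'gripper_force': 0.0, 'width': 0.08565081447522929}
```

View pics/top0.png

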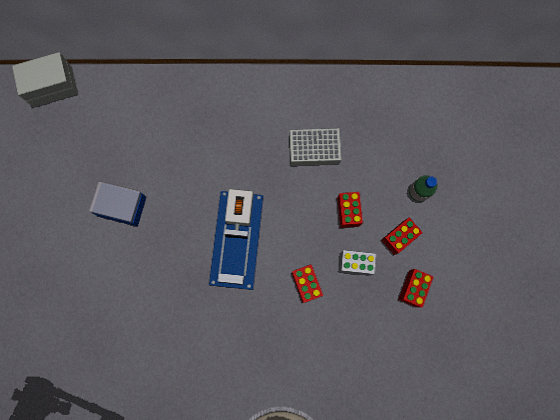

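View pics/scene0.png

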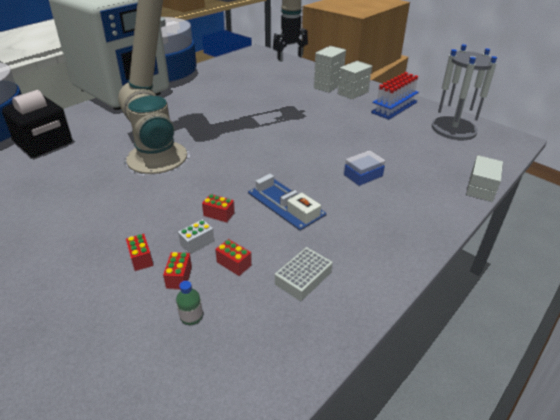

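The top picture shows the clamp at (237,240), with its wheel at (238,206) and stop at (231,278). Block candidates are red at (350,210), (402,236), (307,283) and (417,288), and bright aluminium at (358,262). Only the last fits, because the red ones are look-alikes. I'll confirm with a crop and measure.

```bash
cat > m.py <<'E'
from h import *
im=get_image("top");f=im["frame"].astype(int)
r,g,b=f[...,0],f[...,1],f[...,2]
def blob(mask,win,close=3):
    m=np.zeros(mask.shape,np.uint8);x0,y0,x1,y1=win;m[y0:y1,x0:x1]=mask[y0:y1,x0:x1]
    m=cv2.morphologyEx(m,cv2.MORPH_CLOSE,np.ones((close,close),np.uint8))
    n,l,s,c=cv2.connectedComponentsWithStats(m);i=1+np.argmax(s[1:,4])
    return (l==i).astype(np.uint8)
def rect(m,z):
    c=max(cv2.findContours(m,0,cv2.CHAIN_APPROX_NONE)[0],key=cv2.contourArea)[:,0]
    w=np.array([onz(im,p,z)[:2] for p in c])
    return cv2.minAreaRect((w*1000).astype(np.float32)),w
def box(rc): return cv2.boxPoints(rc).round(1).tolist()
E
cat > a.py <<'E'
from m import *
bl=blob((f.max(2)>120)&~((r>120)&(g<60)),(330,240,385,285),5)
rb,w=rect(bl,.05);print("block",rb)
blue=((b>r+25)&(b>50))
cl=blob(blue,(195,175,280,305),5)
rc,w=rect(cl,.01);print("clamp",rc,box(rc))
wh=blob((f.min(2)>140),(195,175,280,222),5);rw,_=rect(wh,.052);print("housing",rw)
o=blob((r>120)&(b<90)&(r>b+60),(220,185,255,225));print("wheel",rect(o,.06)[0])
st=blob((f.min(2)>140),(210,265,255,295));print("stop",rect(st,.045)[0])
jw=blob((f.min(2)>140),(210,226,255,245));print("jaw",rect(jw,.045)[0])
a=im["frame"][235:290,330:390];c=im["frame"][180:295,200:275]
A=cv2.resize(a,(400,367),interpolation=2);C=cv2.resize(c,(375,575),interpolation=2)
o=np.zeros((575,775,3),np.uint8);o[:367,:400]=A;o[:,400:]=C;cv2.imwrite("pics/crop1.png",o[:,:,::-1])
E
python3 a.py
```

```text
block ((460.511474609375, -185.36447143554688), (80.43866729736328, 49.00143051147461), 84.03307342529297)
clamp ((519.3306884765625, 112.58558654785156), (110.21160888671875, 239.3144989013672), 84.38606262207031) [[394.8999938964844, 69.4000015258789], [633.0, 46.0], [643.7999877929688, 155.6999969482422], [405.6000061035156, 179.10000610351562]]
housing ((595.90966796875, 104.949462890625), (56.88752746582031, 79.1212387084961), 84.3742446899414)
wheel ((593.3238525390625, 104.302490234375), (19.88768768310547, 12.157584190368652), 0.9291287660598755)
stop ((419.8689270019531, 121.74285888671875), (58.75399398803711, 18.41286849975586), 84.35479736328125)
jaw ((531.33642578125, 108.89347839355469), (61.13239288330078, 10.268251419067383), 84.50862121582031)
```

View pics/crop1.png

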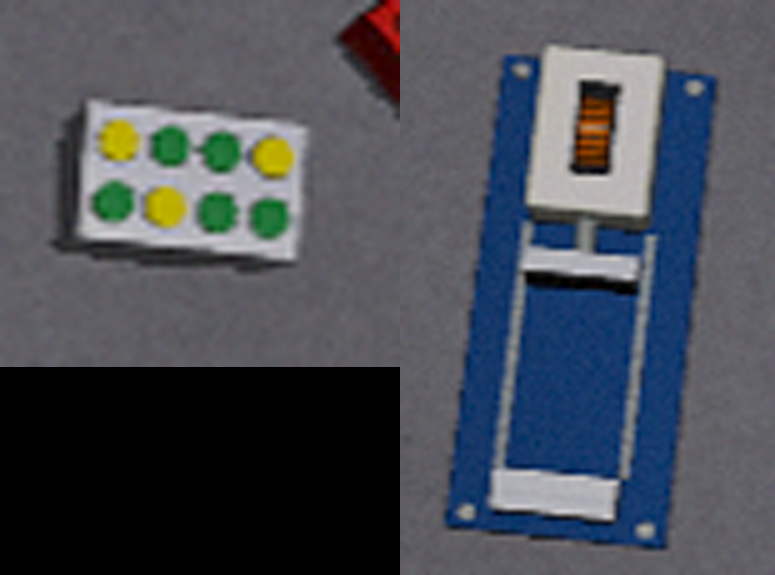

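The crop confirms the block: bright aluminium with green and yellow caps. The clamp has its wheel at the far end and its stop at the near end, and the nest is open. I'll move above the block in about 20 rows, over two calls.

Emit:
apply_moves(deltas=[85, -490, -652, 0, 83, 85, -490, -652, 0, 83, 85, -490, -652, 0, 83, 85, -490, -652, 0, 83, 85, -490, -652, 0, 83, 85, -490, -652, 0, 83, 85, -490, -652, 0, 83, 85, -490, -652, 0, 83, 85, -490, -652, 0, 83, 85, -490, -652, 0, 83, 85, -490, -652, 0, 83, 85, -490, -652, 0, 83], squeeze=40)

```text
clock: 2.05
position: [0.3325, 0.1011, 0.2488]
ee_rot: [0.0, 0.745, 0.667, 0.001]
contact_force: [1.1, 1.1, -0.4]
width: 0.0853
gripper_force: 0.0
```

```bash
cat > go.py <<'E'
import sys
from h import *
# usage: go.py X Y Z(mm) yaw_of_tool_y(deg)
s=get_state();p=np.array(s["position"])*1000;M=rot(s["ee_rot"]).as_matrix()
print("t",round(s["clock"],2),"pos",p.round(1),"yawy",round(np.degrees(np.arctan2(M[1,1],M[0,1])),2),"tilt",round(M[2,2],4),"F",np.round(s["contact_force"],2),"w",round(s["width"]*1000,1),"gf",round(s["gripper_force"],1),"q1,q6",np.round(s["qpos"][[0,5]],2))
if len(sys.argv)>4:
    t=np.array([float(v) for v in sys.argv[1:4]]);yaw=np.degrees(np.arctan2(M[1,1],M[0,1]))
    print("delta",(M.T@(t-p)).round(1),"turn",round(((yaw-float(sys.argv[4])+180)%360)-180,2))
E
python3 go.py 460.5 -185.4 120 -6; python3 -c "from rig import *;print(nose_length() if callable(nose_length) else nose_length)"
```

```text
t 2.05 pos [332.5 101.1 248.8] yawy -6.34 tilt -1.0 F [ 1.12  1.11 -0.36] w 85.3 gf 0.0 q1,q6 [0.09 0.2 ]
delta [-270.7  158.7  128.9] turn -0.34
0.017
```

Emit:
apply_moves(deltas=[85, -271, 159, 0, 0, 85, -271, 159, 0, 0, 85, -271, 159, 0, 0, 85, -271, 159, 0, 0, 85, -271, 159, 0, 0, 85, -271, 159, 0, 0, 85, -271, 159, 0, 0, 85, -271, 159, 0, 0, 85, -271, 159, 0, 0, 85, -271, 159, 60, 0, 85, -271, 159, 125, 0, 85, -271, 159, 125, 0])

```text
clock: 3.05
position: [0.4619, -0.1831, 0.1228]
ee_rot: [0.001, 0.744, 0.669, 0.001]
contact_force: [0.8, 0.3, -0.3]
width: 0.085
gripper_force: 0.0
```

```bash
python3 go.py 460.5 -185.4 37 -6
```

```text
t 3.05 pos [ 461.9 -183.1  122.8] yawy -6.07 tilt -1.0 F [ 0.82  0.33 -0.27] w 85.0 gf 0.0 q1,q6 [-0.52 -0.41]
delta [-2.4 -1.4 85.8] turn -0.07
```

Emit:
apply_moves(deltas=[85, -2, -1, 30, 0, 85, -2, -1, 60, 0, 85, -2, -1, 84, 0, 85, -2, -1, 84, 0, 85, -2, -1, 84, 0, 44, -2, -1, 84, 0, 44, -2, -1, 84, 0, 44, -2, -1, 84, 0, 44, -2, -1, 84, 0, 44, -2, -1, 84, 0, 44, -2, -1, 84, 0, 44, -2, -1, 84, 0])

```text
clock: 4.05
position: [0.461, -0.1855, 0.0411]
ee_rot: [0.001, 0.743, 0.669, 0.0]
contact_force: [-1.6, 1.1, 8.1]
width: 0.0496
gripper_force: 43.4
```

```bash
python3 go.py 460.5 -185.4 37 -6
```

```text
t 4.05 pos [ 461.  -185.5   41.1] yawy -6.04 tilt -1.0 F [-1.61  1.13  8.14] w 49.6 gf 43.4 q1,q6 [-0.52 -0.42]
delta [ 0.  -0.5  4.1] turn -0.04
```

Emit:
apply_moves(deltas=[44, 0, 0, -10, 0, 44, 0, 0, -40, 0, 44, 0, 0, -80, 0, 44, 0, 0, -100, 0, 44, 0, 0, -100, 0, 44, 0, 0, -100, 0], squeeze=50)

```text
clock: 4.55
position: [0.4611, -0.1854, 0.1405]
ee_rot: [0.002, 0.743, 0.669, 0.001]
contact_force: [-1.3, 0.8, -3.8]
width: 0.0494
gripper_force: 54.4
```

```bash
python3 go.py 476.5 116.8 140 84.39
```

```text
t 4.55 pos [ 461.1 -185.4  140.5] yawy -6.05 tilt -1.0 F [-1.29  0.83 -3.76] w 49.4 gf 54.4 q1,q6 [-0.52 -0.42]
delta [ 3.021e+02 -1.650e+01  1.000e-01] turn -90.44
```

Emit:
apply_moves(deltas=[44, 302, -16.5, 0, -90.4, 44, 302, -16.5, 0, -90.4, 44, 302, -16.5, 0, -90.4, 44, 302, -16.5, 0, -90.4, 44, 302, -16.5, 0, -90.4, 44, 302, -16.5, 0, -90.4, 44, 302, -16.5, 0, -90.4, 44, 302, -16.5, 0, -90.4, 44, 302, -16.5, 0, -90.4, 44, 302, -16.5, 0, -90.4, 44, 302, -16.5, 0, -90.4, 44, 302, -16.5, 0, -90.4])

```text
clock: 5.55
position: [0.4741, 0.1171, 0.1369]
ee_rot: [-0.002, 0.085, 0.996, -0.0]
contact_force: [-0.3, 0.3, -2.9]
width: 0.0493
gripper_force: 54.3
```

Emit:
apply_moves(deltas=[44, 0, 0, 0, -4.5, 44, 0, 0, 0, -4.5, 44, 0, 0, 0, -4.5, 44, 0, 0, 0, -4.5])

```text
clock: 5.88
position: [0.4752, 0.1168, 0.1382]
ee_rot: [-0.001, 0.05, 0.999, -0.0]
contact_force: [0.3, -0.2, -3.1]
width: 0.0492
gripper_force: 54.3
```

```bash
python3 go.py 476.5 116.8 140 84.39
python3 - <<'E'
from h import *
im=get_image("top");save(im,"hold.png",(180,160,300,310),4)
im=get_image("scene");save(im,"hold_s.png",(200,120,360,240),4)
E
```

```text
t 5.88 pos [475.2 116.8 138.2] yawy 84.28 tilt -1.0 F [ 0.31 -0.18 -3.1 ] w 49.2 gf 54.3 q1,q6 [ 0.1  -1.37]
delta [-1.3  0.2 -1.8] turn -0.11
```

View pics/hold_s.png

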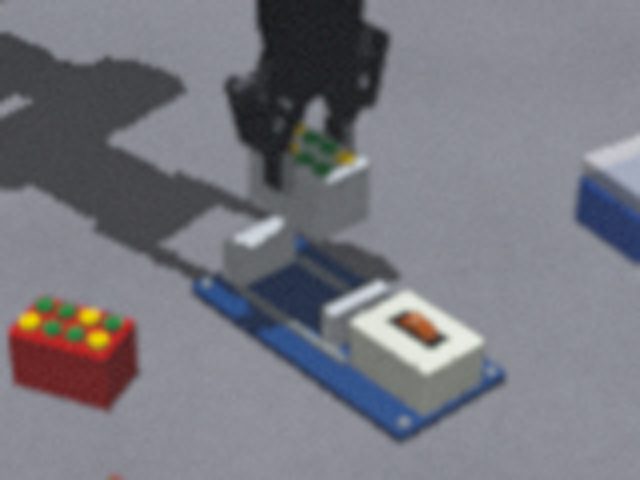

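The block hangs level above the open nest, at about (310,180) in the crop. I'll descend, slowing near the floor.

Emit:
apply_moves(deltas=[44, -1, 0, 30, 0, 44, -1, 0, 55, 0, 44, -1, 0, 70, 0, 44, -1, 0, 78, 0, 44, -1, 0, 80, 0, 44, -1, 0, 80, 0, 44, -1, 0, 80, 0, 44, -1, 0, 80, 0])

```text
clock: 6.65
position: [0.4781, 0.1169, 0.0604]
ee_rot: [0.001, 0.049, 0.999, 0.0]
contact_force: [0.0, -0.0, -2.7]
width: 0.049
gripper_force: 54.2
```

```bash
python3 go.py 476.5 116.8 51 84.39
```

```text
t 6.65 pos [478.1 116.9  60.4] yawy 84.38 tilt -1.0 F [ 0.03 -0.   -2.69] w 49.0 gf 54.2 q1,q6 [ 0.1  -1.37]
delta [ 1.6 -0.3  9.4] turn -0.01
```

Emit:
apply_moves(deltas=[44, 1.5, 0, 3, 0, 44, 1.5, 0, 5, 0, 44, 1.5, 0, 6, 0, 44, 1.5, 0, 7, 0, 44, 1.5, 0, 7, 0, 44, 1.5, 0, 7, 0])

```text
clock: 7.15
position: [0.4755, 0.1169, 0.0523]
ee_rot: [-0.0, 0.049, 0.999, 0.0]
contact_force: [0.0, -0.5, -3.4]
width: 0.0494
gripper_force: 54.2
```

Emit:
apply_moves(deltas=[44, 0, 0, 0.7, 0, 44, 0, 0, 1.4, 0, 44, 0, 0, 1.4, 0, 44, 0, 0, 1.4, 0])

```text
clock: 7.48
position: [0.4757, 0.117, 0.0512]
ee_rot: [0.0, 0.049, 0.999, 0.0]
contact_force: [-0.9, 0.2, -0.6]
width: 0.0493
gripper_force: 54.6
```

Emit:
apply_moves(deltas=[44, 0, 0, 0.5, 0, 44, 0, 0, 0.5, 0, 44, 0, 0, 0.5, 0, 44, 0, 0, 0.5, 0])

```text
clock: 7.82
position: [0.4757, 0.117, 0.0512]
ee_rot: [0.0, 0.049, 0.999, 0.0]
contact_force: [-2.1, -0.6, 5.9]
width: 0.0491
gripper_force: 55.3
```

Emit:
apply_moves(deltas=[60, 0, 0, 0, 0, 70, 0, 0, 0, 0, 75, 0, 0, 0, 0, 75, 0, 0, 0, 0, 75, 0, 0, 0, 0, 75, 0, 0, 0, 0, 75, 0, 0, -20, 0, 75, 0, 0, -50, 0, 75, 0, 0, -80, 0, 75, 0, 0, -80, 0, 75, 0, 0, -80, 0])

```text
clock: 8.73
position: [0.4768, 0.1171, 0.132]
ee_rot: [0.002, 0.049, 0.999, 0.0]
contact_force: [-0.4, 0.3, -0.2]
width: 0.0751
gripper_force: 0.0
```

```bash
python3 go.py 597 105 110 84.39
python3 - <<'E'
from h import *
im=get_image("top");save(im,"placed.png",(200,175,275,300),4.6)
E
```

```text
t 8.73 pos [476.8 117.1 132. ] yawy 84.39 tilt -1.0 F [-0.4   0.35 -0.19] w 75.1 gf 0.0 q1,q6 [ 0.1  -1.37]
delta [-120.7   -0.3   22.5] turn 0.0
```

View pics/placed.png

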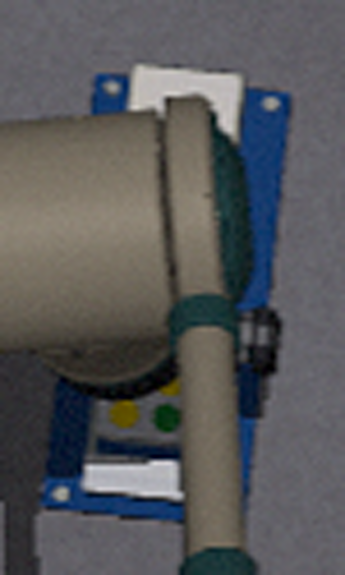

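The block is in the nest, with a visible gap to the stop, and released. Next I'll close the fingers and approach the wheel.

Emit:
apply_moves(deltas=[0, -40, 0, 0, 0, 0, -80, 0, 0, 0, 0, -120, 0, 0, 0, 0, -129, 0, 0, 0, 0, -129, 0, 0, 0, 0, -129, 0, 15, 0, 0, -129, 0, 30, 0, 0, -129, 0, 40, 0, 0, -129, 0, 42, 0, 0, -129, 0, 42, 0, 0, -129, 0, 42, 0, 0, -129, 0, 42, 0], squeeze=40)

```text
clock: 9.78
position: [0.6041, 0.1045, 0.0892]
ee_rot: [0.001, 0.049, 0.999, 0.0]
contact_force: [0.7, 0.2, -0.0]
width: -0.0
gripper_force: 0.0
```

```bash
python3 go.py 606 104.1 80 84.39
python3 - <<'E'
from h import *
im=get_image("scene");save(im,"wh.png",(230,120,350,240),5)
E
```

```text
t 9.78 pos [604.1 104.5  89.2] yawy 84.4 tilt -1.0 F [ 0.72  0.16 -0.03] w -0.0 gf 0.0 q1,q6 [ 0.06 -1.42]
delta [-1.9 -0.2  9.2] turn 0.01
```

View pics/wh.png

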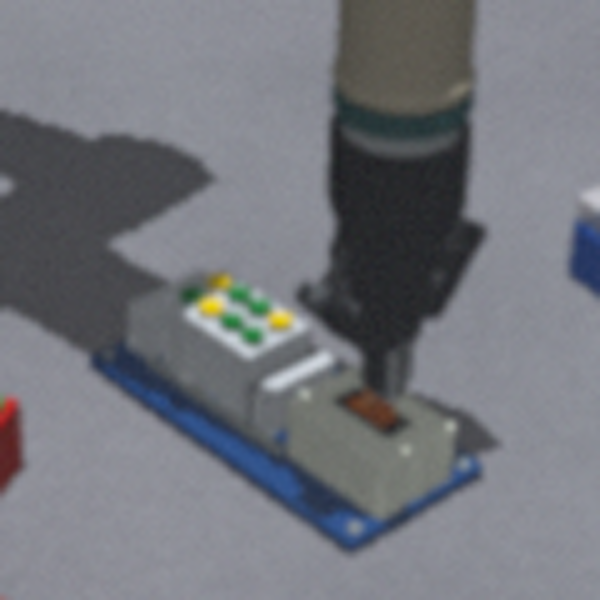

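The block is upright in the nest, around (240,340) in the crop, and the closed fingertips are just above the wheel at (385,400). Now I'll feel down for the rim.

Emit:
apply_moves(deltas=[0, -2, 0, 2, 0, 0, -2, 0, 4, 0, 0, -2, 0, 6, 0, 0, -2, 0, 6.5, 0, 0, -2, 0, 7, 0, 0, -2, 0, 7, 0])

```text
clock: 10.33
position: [0.6058, 0.1041, 0.0812]
ee_rot: [-0.0, 0.049, 0.999, 0.0]
contact_force: [-0.3, -0.7, 1.0]
width: 0.0002
gripper_force: 0.0
```

Emit:
apply_moves(deltas=[0, 0, 0, 0.5, 0, 0, 0, 0, 1, 0, 0, 0, 0, 1, 0, 0, 0, 0, 1, 0])

```text
clock: 10.67
position: [0.6059, 0.1041, 0.0804]
ee_rot: [-0.0, 0.049, 0.999, 0.0]
contact_force: [0.5, 0.0, 0.8]
width: 0.0
gripper_force: 0.0
```

Emit:
apply_moves(deltas=[0, 0, 0, 0.4, 0, 0, 0, 0, 0.8, 0, 0, 0, 0, 0.8, 0, 0, 0, 0, 0.8, 0])

```text
clock: 11.0
position: [0.6059, 0.1041, 0.0796]
ee_rot: [-0.0, 0.049, 0.999, 0.0]
contact_force: [-0.2, 0.4, 0.2]
width: 0.0003
gripper_force: 0.0
```

Emit:
apply_moves(deltas=[0, 0, 0, 0.4, 0, 0, 0, 0, 0.8, 0, 0, 0, 0, 0.8, 0, 0, 0, 0, 0.8, 0])

```text
clock: 11.33
position: [0.6058, 0.1041, 0.0787]
ee_rot: [-0.0, 0.049, 0.999, 0.0]
contact_force: [0.7, 0.6, 0.1]
width: -0.0002
gripper_force: 0.0
```

Emit:
apply_moves(deltas=[0, 0, 0, 0.4, 0, 0, 0, 0, 0.8, 0, 0, 0, 0, 0.8, 0, 0, 0, 0, 0.8, 0])

```text
clock: 11.67
position: [0.6059, 0.1041, 0.0779]
ee_rot: [-0.0, 0.049, 0.999, 0.0]
contact_force: [0.1, -0.1, 0.7]
width: 0.0003
gripper_force: 0.0
```

Emit:
apply_moves(deltas=[0, 0, 0, 0.4, 0, 0, 0, 0, 0.8, 0, 0, 0, 0, 0.8, 0, 0, 0, 0, 0.8, 0])

```text
clock: 12.0
position: [0.606, 0.1041, 0.0775]
ee_rot: [0.0, 0.049, 0.999, 0.0]
contact_force: [0.2, 0.6, 2.0]
width: 0.0001
gripper_force: 1.0
```

Emit:
apply_moves(deltas=[0, 0, 0, 0.4, 0, 0, 0, 0, 0.8, 0, 0, 0, 0, 0.8, 0, 0, 0, 0, 0.8, 0])

```text
clock: 12.33
position: [0.6061, 0.1041, 0.077]
ee_rot: [0.0, 0.049, 0.999, 0.0]
contact_force: [-1.1, 0.0, 5.3]
width: -0.0
gripper_force: 2.4
```

Emit:
apply_moves(deltas=[0, 0, 0, 0.4, 0, 0, 0, 0, 0.8, 0, 0, 0, 0, 0.8, 0, 0, 1, 0, 0.8, 0, 0, 2, 0, 0.8, 0, 0, 3, 0, 0.8, 0, 0, 4, 0, 0.8, 0, 0, 4, 0, 0.8, 0, 0, 4, 0, 0.8, 0])

```text
clock: 13.08
position: [0.6049, 0.1043, 0.077]
ee_rot: [0.003, 0.049, 0.999, 0.0]
contact_force: [4.8, -1.5, 6.2]
width: -0.0001
gripper_force: 3.3
```

Emit:
apply_moves(deltas=[0, 1, 0, 0, 0, 0, 2, 0, 0.2, 0, 0, 3, 0, 0.2, 0, 0, 3, 0, 0.2, 0, 0, 3, 0, 0.2, 0])

```text
clock: 13.5
position: [0.6017, 0.1046, 0.0771]
ee_rot: [0.003, 0.049, 0.999, 0.0]
contact_force: [3.1, -1.0, 7.3]
width: 0.0005
gripper_force: 4.0
```

Emit:
apply_moves(deltas=[0, 1, 0, 0.3, 0, 0, 2, 0, 0.5, 0, 0, 3, 0, 0.5, 0, 0, 4, 0, 0.5, 0, 0, 5, 0, 0.5, 0, 0, 5, 0, 0.5, 0, 0, 5, 0, 0.5, 0])

```text
clock: 14.08
position: [0.5963, 0.1052, 0.0767]
ee_rot: [0.003, 0.049, 0.999, 0.0]
contact_force: [2.5, -0.3, 8.4]
width: -0.0003
gripper_force: 4.6
```

Emit:
apply_moves(deltas=[0, 1, 0, 0.2, 0, 0, 2, 0, 0.3, 0, 0, 3, 0, 0.3, 0, 0, 4, 0, 0.3, 0, 0, 5, 0, 0.3, 0, 0, 6, 0, 0.3, 0, 0, 7, 0, 0.3, 0, 0, 7, 0, 0.3, 0, 0, 7, 0, 0.3, 0])

```text
clock: 14.83
position: [0.5895, 0.1058, 0.0763]
ee_rot: [0.003, 0.049, 0.999, 0.0]
contact_force: [2.2, -0.7, 8.4]
width: 0.0002
gripper_force: 4.2
```

Emit:
apply_moves(deltas=[0, 1, 0, 0.1, 0, 0, 2, 0, 0.1, 0, 0, 3, 0, 0.1, 0, 0, 3, 0, -4, 0, 0, 3, 0, -9, 0, 0, -10, 0, -9, 0, 0, -19, 0, -9, 0, 0, -19, 0, -9, 0, 0, -19, 0, -6, 0, 0, -19, 0, -3, 0, 0, -19, 0, -3, 0, 0, -19, 0, -3, 0])

```text
clock: 15.83
position: [0.6051, 0.1042, 0.0771]
ee_rot: [-0.001, 0.049, 0.999, -0.0]
contact_force: [-0.5, 0.3, -0.5]
width: 0.0005
gripper_force: 0.0
```

```bash
python3 go.py 607 104 77 84.39
```

```text
t 15.83 pos [605.1 104.2  77.1] yawy 84.39 tilt -1.0 F [-0.46  0.29 -0.53] w 0.5 gf 0.0 q1,q6 [ 0.06 -1.42]
delta [-1.9  0.   0.1] turn 0.0
```

Emit:
apply_moves(deltas=[0, -2, 0, 0.7, 0, 0, -2, 0, 1.4, 0, 0, -2, 0, 2, 0, 0, -2, 0, 2.3, 0, 0, -2, 0, 2.3, 0])

```text
clock: 16.25
position: [0.608, 0.104, 0.0757]
ee_rot: [0.0, 0.049, 0.999, 0.0]
contact_force: [-1.5, -0.2, 2.0]
width: -0.0005
gripper_force: 1.1
```

Emit:
apply_moves(deltas=[0, 0, 0, 0.7, 0, 0, 0, 0, 1.3, 0, 0, 1, 0, 1.8, 0, 0, 2, 0, 1.8, 0, 0, 3, 0, 1.8, 0, 0, 4, 0, 1.8, 0, 0, 5, 0, 1.8, 0, 0, 6, 0, 1.8, 0, 0, 6, 0, 1.8, 0])

```text
clock: 17.0
position: [0.6062, 0.1042, 0.0756]
ee_rot: [0.005, 0.049, 0.999, 0.0]
contact_force: [4.9, -1.1, 6.2]
width: 0.0001
gripper_force: 3.3
```

Emit:
apply_moves(deltas=[0, 1, 0, 0.3, 0, 0, 2, 0, 0.5, 0, 0, 3, 0, 0.5, 0, 0, 4, 0, 0.5, 0, 0, 5, 0, 0.5, 0, 0, 6, 0, 0.5, 0, 0, 6, 0, 0.5, 0])

```text
clock: 17.58
position: [0.6005, 0.1048, 0.0758]
ee_rot: [0.005, 0.049, 0.999, 0.0]
contact_force: [4.6, -0.8, 10.3]
width: 0.0002
gripper_force: 4.8
```

Emit:
apply_moves(deltas=[0, 1, 0, 0, 0, 0, 2, 0, 0, 0, 0, 3, 0, 0, 0, 0, 4, 0, 0, 0, 0, 5, 0, 0, 0, 0, 6, 0, 0, 0, 0, 7, 0, 0, 0, 0, 8, 0, 0, 0, 0, 8, 0, 0, 0])

```text
clock: 18.33
position: [0.5925, 0.1055, 0.0758]
ee_rot: [0.005, 0.049, 0.999, 0.0]
contact_force: [3.2, -2.5, 9.5]
width: -0.0001
gripper_force: 4.7
```

Emit:
apply_moves(deltas=[0, 1, 0, 0, 0, 0, 2, 0, 0, 0, 0, 3, 0, 0, 0, 0, 4, 0, 0, 0, 0, 5, 0, 0, 0, 0, 5, 0, -5, 0, 0, 5, 0, -10, 0, 0, -8, 0, -10, 0, 0, -19, 0, -10, 0, 0, -19, 0, -7, 0, 0, -19, 0, -3, 0, 0, -19, 0, -3, 0])

```text
clock: 19.33
position: [0.6075, 0.104, 0.0758]
ee_rot: [0.001, 0.049, 0.999, 0.0]
contact_force: [1.6, 0.3, 5.9]
width: 0.0001
gripper_force: 2.6
```

```bash
python3 go.py 607 104 76 84.39
python3 - <<'E'
from h import *
im=get_image("scene");save(im,"wh2.png",(230,120,350,240),5)
for q in("jaw","block_center"):print(q,[(np.round(r["point"],1),round(r["score"],2)) for r in place_of(q,im)])
E
```

```text
t 19.33 pos [607.5 104.   75.8] yawy 84.39 tilt -1.0 F [1.61 0.3  5.89] w 0.1 gf 2.6 q1,q6 [ 0.06 -1.42]
delta [ 0.5 -0.1 -0.2] turn 0.0
jaw [(array([286.1, 196. ]), 0.55)]
block_center [(array([233.9, 255.1]), 0.98), (array([276.2, 189.4]), 0.93), (array([217.8, 207.4]), 0.82), (array([178.5, 267.9]), 0.7), (array([139.1, 253. ]), 0.6)]
```

View pics/wh2.png

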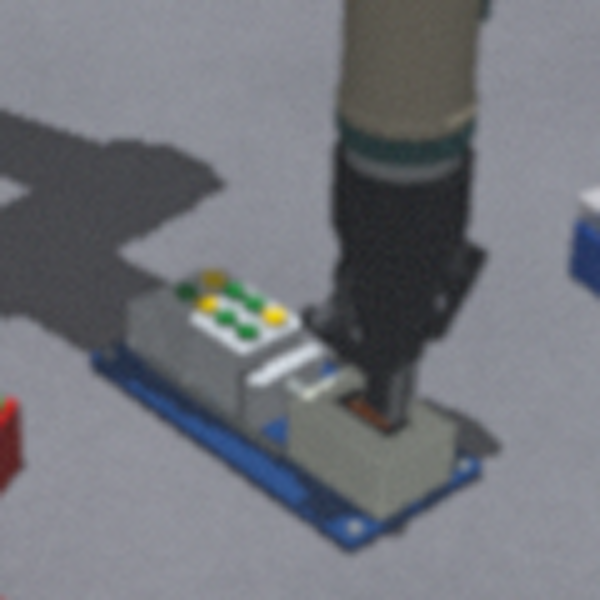

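The jaw's white top has moved to about (290,365), reached the block and started pushing it towards the stop. The next stroke starts already in contact.

Emit:
apply_moves(deltas=[0, 0, 0, 0.5, 0, 0, 1, 0, 1, 0, 0, 2, 0, 1, 0, 0, 3, 0, 1, 0, 0, 4, 0, 1, 0, 0, 5, 0, 1, 0, 0, 6, 0, 1, 0, 0, 7, 0, 1, 0, 0, 7, 0, 1, 0])

```text
clock: 20.23
position: [0.6023, 0.1046, 0.0765]
ee_rot: [0.003, 0.049, 0.999, 0.0]
contact_force: [4.3, -1.2, 7.5]
width: 0.0002
gripper_force: 3.6
```

Emit:
apply_moves(deltas=[0, 1, 0, 0.2, 0, 0, 2, 0, 0.3, 0, 0, 3, 0, 0.3, 0, 0, 4, 0, 0.3, 0, 0, 5, 0, 0.3, 0, 0, 6, 0, 0.3, 0, 0, 6, 0, 0.3, 0])

```text
clock: 20.82
position: [0.5967, 0.1051, 0.0766]
ee_rot: [0.003, 0.049, 0.999, 0.0]
contact_force: [4.5, -1.4, 9.5]
width: -0.0001
gripper_force: 4.5
```

Emit:
apply_moves(deltas=[0, 1, 0, 0, 0, 0, 2, 0, 0, 0, 0, 3, 0, 0, 0, 0, 4, 0, 0, 0, 0, 5, 0, 0, 0, 0, 6, 0, 0, 0, 0, 6, 0, 0, 0])

```text
clock: 21.4
position: [0.5919, 0.1057, 0.0769]
ee_rot: [0.005, 0.049, 0.999, 0.0]
contact_force: [6.0, -1.4, 8.4]
width: -0.0003
gripper_force: 4.2
```

Emit:
apply_moves(deltas=[0, 0, 0, 0.5, 0, 0, 0.5, 0, 0.9, 0, 0, 1, 0, 0.9, 0, 0, 2, 0, 0.9, 0, 0, 2, 0, 0.9, 0])

```text
clock: 21.82
position: [0.5912, 0.1058, 0.0767]
ee_rot: [0.006, 0.049, 0.999, 0.0]
contact_force: [6.6, -1.8, 11.0]
width: -0.0
gripper_force: 5.1
```

Emit:
apply_moves(deltas=[0, 0.5, 0, 0.2, 0, 0, 1, 0, 0.3, 0, 0, 1.5, 0, 0.3, 0, 0, 2, 0, 0.3, 0, 0, 2, 0, 0.3, 0])

```text
clock: 22.23
position: [0.5899, 0.1061, 0.0767]
ee_rot: [0.007, 0.049, 0.999, 0.0]
contact_force: [8.1, -1.0, 10.1]
width: -0.0001
gripper_force: 5.3
```

Emit:
apply_moves(deltas=[0, 0, 0, -5, 0, 0, 0, 0, -15, 0, 0, 0, 0, -40, 0, 0, 0, 40, -80, 0, 0, 0, 80, -110, 0, 0, 0, 120, -110, 0, 0, 0, 160, -110, 0, 0, 0, 160, -110, 0, 0, 0, 160, -110, 0])

```text
clock: 22.98
position: [0.5979, 0.2694, 0.1829]
ee_rot: [-0.001, 0.047, 0.999, 0.001]
contact_force: [0.0, -1.0, -0.2]
width: 0.0001
gripper_force: 0.0
```

```bash
python3 go.py
cat > b.py <<'E'
from m import *
A=np.array([-.9952,.0978])
save(im,"clamped.png",(200,175,275,300),4.6)
for n,m,z in(("block+",blob(f.max(2)>120,(210,226,262,295),3),.05),):
    print(rect(m,z)[0])
for q,z in(("block_center",.035),("jaw",.01),("slot",.052)):
    for r in place_of(q,im)[:5]:
        p=onz(im,r["point"],z)*1000
        print(q,np.round(r["point"],1),round(r["score"],2),"nest xy",((p[:2]-[476.5,116.8])@A).round(1),((p[:2]-[476.5,116.8])@[-A[1],A[0]]).round(1))
E
python3 b.py
```

```text
t 22.98 pos [597.9 269.4 182.9] yawy 84.64 tilt -1.0 F [ 0.04 -1.01 -0.19] w 0.1 gf 0.0 q1,q6 [ 0.32 -1.16]
((478.1977233886719, 113.32708740234375), (67.20726013183594, 137.49888610839844), 84.41446685791016)
block_center [304.8 281. ] 0.94 nest xy 44.7 179.0
block_center [349.3 213.4] 0.92 nest xy -131.7 273.6
block_center [233.4 258.6] 0.7 nest xy 8.6 1.4
block_center [419.1 284.4] 0.59 nest xy 25.2 454.8
block_center [401.2 237.5] 0.56 nest xy -84.7 405.1
jaw [235.4 241.5] 0.45 nest xy -36.6 -0.8
slot [238.9 205.3] 0.73 nest xy -120.9 1.1
slot [234.4 259.9] 0.44 nest xy 12.9 5.6
```

View pics/clamped.png

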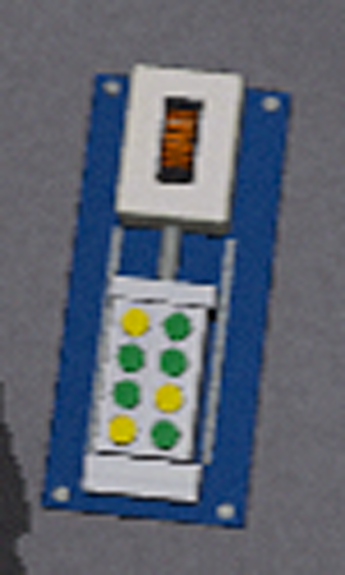

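The block now sits between jaw and stop, with the jaw's top at (160,290) and the stop at (145,475) in the crop. I'll check the gap numerically, then do one more confirming push with the tip centred.

```bash
cat > c.py <<'E'
from m import *
A=np.array([-.9952,.0978]);B=np.array([-A[1]*1,A[0]])
P=np.array(im["position"]);Rc=rot(im["orientation"]);K=np.array(im["K"],float)
def proj(p):
    c=Rc.inv().apply(np.array(p)-P)
    return cv2.projectPoints(c[None,None],np.zeros(3),np.zeros(3),K,np.array([im["k1"],0,0,0,0.]))[0][0,0]
g=im["frame"].astype(np.float32).min(2)
for y in(-0.004,0,.001,.004):
    xs=np.arange(-60,72,2);v=[]
    for x in xs:
        p=np.array([.4765,.1168])+A*x/1000+B*y
        q=proj([*p,.05]);v.append(int(cv2.remap(g,np.float32([[q[0]]]),np.float32([[q[1]]]),1)[0,0]))
    print(y,list(zip(xs.tolist(),v)))
E
python3 c.py; python3 go.py 600 104.7 90 84.39
```

```text
-0.004 [(-60, 48), (-58, 56), (-56, 61), (-54, 55), (-52, 53), (-50, 49), (-48, 39), (-46, 90), (-44, 186), (-42, 182), (-40, 182), (-38, 183), (-36, 139), (-34, 112), (-32, 180), (-30, 177), (-28, 166), (-26, 154), (-24, 143), (-22, 137), (-20, 131), (-18, 164), (-16, 173), (-14, 176), (-12, 177), (-10, 176), (-8, 156), (-6, 147), (-4, 144), (-2, 139), (0, 142), (2, 181), (4, 178), (6, 179), (8, 175), (10, 167), (12, 154), (14, 150), (16, 145), (18, 138), (20, 156), (22, 180), (24, 180), (26, 179), (28, 172), (30, 164), (32, 143), (34, 131), (36, 150), (38, 144), (40, 176), (42, 184), (44, 182), (46, 134), (48, 85), (50, 185), (52, 185), (54, 185), (56, 185), (58, 184), (60, 181), (62, 185), (64, 186), (66, 139), (68, 65), (70, 23)]
0 [(-60, 114), (-58, 115), (-56, 119), (-54, 121), (-52, 124), (-50, 125), (-48, 119), (-46, 154), (-44, 186), (-42, 180), (-40, 180), (-38, 184), (-36, 141), (-34, 146), (-32, 185), (-30, 180), (-28, 181), (-26, 182), (-24, 172), (-22, 172), (-20, 183), (-18, 182), (-16, 180), (-14, 178), (-12, 179), (-10, 179), (-8, 178), (-6, 180), (-4, 182), (-2, 181
[... 1326 characters left out ...]
), (-30, 181), (-28, 160), (-26, 98), (-24, 71), (-22, 77), (-20, 107), (-18, 139), (-16, 174), (-14, 181), (-12, 185), (-10, 152), (-8, 103), (-6, 79), (-4, 77), (-2, 81), (0, 107), (2, 150), (4, 183), (6, 181), (8, 183), (10, 135), (12, 77), (14, 46), (16, 55), (18, 72), (20, 113), (22, 162), (24, 183), (26, 178), (28, 156), (30, 115), (32, 69), (34, 52), (36, 88), (38, 126), (40, 149), (42, 184), (44, 196), (46, 82), (48, 113), (50, 186), (52, 185), (54, 184), (56, 185), (58, 180), (60, 181), (62, 184), (64, 188), (66, 186), (68, 45), (70, 8)]
t 23.23 pos [598.7 263.8 182.7] yawy 84.32 tilt -1.0 F [-1.25  0.06 -0.09] w 0.4 gf 0.0 q1,q6 [ 0.31 -1.16]
delta [ -17.2 -158.    92.9] turn -0.07
```

The image puts the block within about 1.5 mm of home, so I'll do a confirming push.

Emit:
apply_moves(deltas=[0, -8, -40, 0, 0, 0, -17, -80, 0, 0, 0, -17, -120, 0, 0, 0, -17, -158, 0, 0, 0, -17, -158, 0, 0, 0, -17, -158, 30, 0, 0, -17, -158, 60, 0, 0, -17, -158, 85, 0, 0, -17, -158, 98, 0, 0, -17, -158, 101, 0, 0, -17, -158, 102, 0, 0, -17, -158, 102, 0])

```text
clock: 24.23
position: [0.6015, 0.1062, 0.0821]
ee_rot: [0.0, 0.049, 0.999, 0.0]
contact_force: [0.3, 0.5, 0.1]
width: -0.0001
gripper_force: 0.0
```

```bash
python3 go.py 600 104.7 78 84.39
```

```text
t 24.23 pos [601.5 106.2  82.1] yawy 84.34 tilt -1.0 F [0.3  0.48 0.11] w -0.1 gf 0.0 q1,q6 [ 0.06 -1.41]
delta [ 1.4 -1.6  4.1] turn -0.05
```

Emit:
apply_moves(deltas=[0, 1, -1.5, 2, 0, 0, 1, -1.5, 3.5, 0, 0, 1, -1.5, 4.5, 0, 0, 1, -1.5, 5.5, 0, 0, 1, -1.5, 6, 0, 0, 1, -1.5, 6, 0, 0, 1, -1.5, 6, 0])

```text
clock: 24.82
position: [0.6007, 0.1052, 0.0772]
ee_rot: [0.001, 0.049, 0.999, 0.0]
contact_force: [-1.7, -0.0, 5.9]
width: 0.0001
gripper_force: 3.4
```

Press to about 11 N and push.

Emit:
apply_moves(deltas=[0, 0, 0, 0.7, 0, 0, 0, 0, 1.4, 0, 0, 1, 0, 1.6, 0, 0, 2, 0, 1.6, 0, 0, 3, 0, 1.6, 0, 0, 4, 0, 1.6, 0, 0, 4, 0, 1.6, 0, 0, 4, 0, 1.6, 0])

```text
clock: 25.48
position: [0.6, 0.1053, 0.077]
ee_rot: [0.005, 0.049, 0.999, 0.0]
contact_force: [2.3, -2.2, 7.7]
width: 0.0
gripper_force: 4.4
```

Emit:
apply_moves(deltas=[0, 0, 0, 0.5, 0, 0, 1, 0, 1, 0, 0, 2, 0, 1, 0, 0, 3, 0, 1, 0, 0, 3, 0, 1, 0, 0, 3, 0, 1, 0])

```text
clock: 25.98
position: [0.5994, 0.1054, 0.0769]
ee_rot: [0.008, 0.049, 0.999, 0.0]
contact_force: [5.0, -2.4, 10.8]
width: 0.0003
gripper_force: 4.9
```

Emit:
apply_moves(deltas=[0, 1, 0, 0.2, 0, 0, 2, 0, 0.3, 0, 0, 2.5, 0, 0.3, 0, 0, 2.5, 0, 0.3, 0, 0, 2.5, 0, 0.3, 0])

```text
clock: 26.4
position: [0.5979, 0.1057, 0.0769]
ee_rot: [0.009, 0.049, 0.999, 0.0]
contact_force: [7.0, -1.3, 10.5]
width: -0.0001
gripper_force: 4.9
```

Emit:
apply_moves(deltas=[0, 0.5, 0, 0.3, 0, 0, 1, 0, 0.4, 0, 0, 1.5, 0, 0.4, 0, 0, 1.5, 0, 0.4, 0, 0, 1.5, 0, 0.4, 0])

```text
clock: 26.82
position: [0.597, 0.1059, 0.0768]
ee_rot: [0.009, 0.049, 0.999, 0.0]
contact_force: [7.9, -1.3, 10.3]
width: -0.0
gripper_force: 5.2
```

The wheel now resists about 8 N at the rim, so the block is firmly clamped. Lift off and clear.

Emit:
apply_moves(deltas=[0, 0, 0, -4, 0, 0, 0, 0, -10, 0, 0, 0, 0, -40, 0, 0, 0, 40, -80, 0, 0, 0, 80, -110, 0, 0, 0, 120, -110, 0, 0, 0, 160, -110, 0, 0, 0, 160, -110, 0, 0, 0, 160, -110, 0, 0, 0, 160, -110, 0, 0, 0, 160, -110, 0])

```text
clock: 27.73
position: [0.6036, 0.2643, 0.1813]
ee_rot: [-0.001, 0.049, 0.999, -0.001]
contact_force: [0.1, 0.2, -0.2]
width: -0.0
gripper_force: 0.0
```

```bash
python3 go.py
python3 - <<'E'
from m import *
s2=get_image("scene")
a=cv2.resize(im["frame"][205:300,200:275],None,fx=4.6,fy=4.6,interpolation=2)
b=cv2.resize(s2["frame"][150:240,235:335],None,fx=4.4,fy=4.4,interpolation=2)
o=np.zeros((440,790,3),np.uint8);o[:a.shape[0],:a.shape[1]]=a[:440];o[:b.shape[0],345:345+b.shape[1]]=b
cv2.imwrite("pics/final.png",o[:,:,::-1])
E
```

```text
t 27.73 pos [603.6 264.3 181.3] yawy 84.39 tilt -1.0 F [ 0.09  0.25 -0.24] w -0.0 gf 0.0 q1,q6 [ 0.31 -1.16]
```

View pics/final.png

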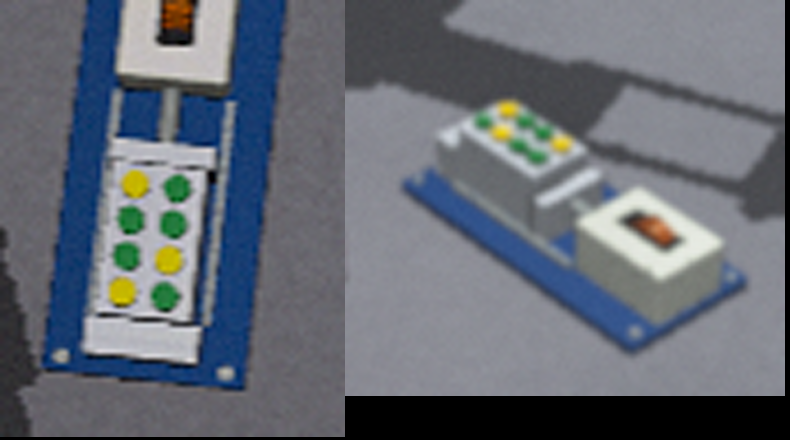

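The block is flush between jaw and stop, at (150,240) in the left view and (520,165) in the right, and the robot is clear. Handing in.

```bash
python3 -c "from rig import *;print(sign_off())"
```

```text
the job is handed in; nothing more can be done
None
```

The job is handed in: the block stands in the nest against the stop as far as the pictures show, the wheel resisted about 8 N at the rim when last pushed, and the robot is clear; the verdict itself was not shown.

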